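# Start three stirrers in order of flask size

### The job

Start the staggered stirring run: with the fingertips, press the round switch of the stirrer under the smallest flask, then that of the middle-sized flask, then that of the largest, each lightly, all the way in. The switches stay in once pressed. Nothing is to be lifted: leave the flasks and everything else on the bench where they stand.

Things in the scene. Friction and masses are not known exactly. Their poses are not given: they have to be found in the camera images.
- flask_small_mid (a point): the small amber conical flask (base 66 mm across, neck 24 mm, 126 mm tall with its dark stopper), standing loose on the round steel plate of its stirrer, 50 mm above the table; this point is on its axis, 56 mm above its base
- switch_small_top (a point): centre of the flat top of the on-switch of the stirrer under the small flask: an upright round grey push switch 32 mm across, on the stirrer's front deck (robot's side). Unpressed, its top is 70 mm above the table and 24 mm above the deck, which is 46 mm high. Moves down with the switch; x points to the stirrer's back, y to its left
- switch_small (a joint): how far the switch of the small flask's stirrer is pushed in, m: 0 out, 0.010 fully in; counts as in from 0.0085. It slides straight down against 2.5 N of friction (a little more when pushed fast), and stays where it is left. Its cap is sprung: once fully in, or above 3.5 N, the cap gives another 1 mm per 1.5 N, up to 8 mm
- flask_middle_mid (a point): the middle amber conical flask (base 86 mm across, neck 32 mm, 160 mm tall with its dark stopper), standing loose on the round steel plate of its stirrer, 50 mm above the table; this point is on its axis, 73 mm above its base
- switch_middle_top (a point): centre of the flat top of the on-switch of the stirrer under the middle flask: an upright round grey push switch 32 mm across, on the stirrer's front deck (robot's side). Unpressed, its top is 70 mm above the table and 24 mm above the deck, which is 46 mm high. Moves down with the switch; x points to the stirrer's back, y to its left
- switch_middle (a joint): how far the switch of the middle flask's stirrer is pushed in, m: 0 out, 0.010 fully in; counts as in from 0.0085. It slides straight down against 2.5 N of friction (a little more when pushed fast), and stays where it is left. Its cap is sprung: once fully in, or above 3.5 N, the cap gives another 1 mm per 1.5 N, up to 8 mm
- flask_large_mid (a point): the large amber conical flask (base 106 mm across, neck 38 mm, 196 mm tall with its dark stopper), standing loose on the round steel plate of its stirrer, 50 mm above the table; this point is on its axis, 91 mm above its base
- switch_large_top (a point): centre of the flat top of the on-switch of the stirrer under the large flask: an upright round grey push switch 32 mm across, on the stirrer's front deck (robot's side). Unpressed, its top is 70 mm above the table and 24 mm above the deck, which is 46 mm high. Moves down with the switch; x points to the stirrer's back, y to its left
- switch_large (a joint): how far the switch of the large flask's stirrer is pushed in, m: 0 out, 0.010 fully in; counts as in from 0.0085. It slides straight down against 2.5 N of friction (a little more when pushed fast), and stays where it is left. Its cap is sprung: once fully in, or above 3.5 N, the cap gives another 1 mm per 1.5 N, up to 8 mm
- stirrer_small: flat white laboratory stirrer, fixed, under the small flask: 240 (x, front to back) x 120 x 50 mm; origin under its centre, z up, its front faces its own -x. Switch at x -88, y +26 mm; a fixed low grey dial (not a switch; 30 mm across, top 52 mm above the table) at x -88, y -34; flask plate centre at x +50, y 0
- stirrer_middle: the same kind of stirrer, fixed, under the middle flask
- stirrer_large: the same kind of stirrer, fixed, under the large flask
- vial_left: loose glass vial, 22 mm across, 55 mm tall, between two stirrers; origin under its centre
- vial_right: a second such vial, between two stirrers
- beaker: loose empty glass beaker, 68 mm across, 95 mm tall; origin under its centre
- reagent_bottle: loose white bottle, 70 mm across, 150 mm tall; origin under its centre
- mortar: loose white bowl, 100 mm across, 50 mm tall; origin under its centre
- spatula: loose steel spatula, 180 mm long, lying on the table
- stopper: loose cork stopper, 28 mm across, 25 mm tall, in front of the stirrers; origin under its centre
Things that resemble listed ones, but are neither listed nor needed, are in the scene too. What is shaped like the part that bears flask_middle_mid but yellow is not meant.

How it is judged:
On the way, in this order (a step that is already met when the one before it is completed fails the run):
1. the switch of the small flask's stirrer is in (value of joint switch_small above 0.0085 m), for 0.2 s.
2. the switch of the middle flask's stirrer is in (value of joint switch_middle above 0.0085 m), for 0.2 s.
3. the switch of the large flask's stirrer is in (value of joint switch_large above 0.0085 m), for 0.2 s.
At the end, for the whole second after the job is handed in: all three switches are pushed in at least 8.5 mm of their 10 mm, in the order small, middle, large; each flask is upright (within 0.1 rad) and within 12 mm of where it stood, other loose things within 20 mm (value of joint each of switch_small, switch_middle, switch_large above 0.0085 m and distance of each of flask_small_mid, flask_middle_mid, flask_large_mid from where it was at the start of the episode below 0.012 m and angle between each of flask_small_mid, flask_middle_mid, flask_large_mid's own z axis and vertical below 0.1 rad and distance of each of vial_left, vial_right, beaker, reagent_bottle, mortar, spatula, stopper from where it was at the start of the episode below 0.02 m); the robot touches nothing.
It fails at once if a switch is pushed in more than 3 mm before the one that comes before it is in (8.5 mm) ((value of joint switch_middle above 0.003 m and value of joint switch_small below 0.0085 m) or (value of joint switch_large above 0.003 m and value of joint switch_middle below 0.0085 m)).
It fails at once if a stirrer is pressed with more than 25 N (contact force between any of the fingers, the arm and stirrer_small above 25 N or contact force between any of the fingers, the arm and stirrer_middle above 25 N or contact force between any of the fingers, the arm and stirrer_large above 25 N).
It fails at once if a flask is lifted, pushed more than 12 mm or tipped (distance of any of flask_small_mid, flask_middle_mid, flask_large_mid from where it was at the start of the episode above 0.012 m or angle between any of flask_small_mid, flask_middle_mid, flask_large_mid's own z axis and vertical above 0.15 rad).
It fails at once if another loose thing is moved more than 20 mm (distance of any of vial_left, vial_right, beaker, reagent_bottle, mortar, spatula, stopper from where it was at the start of the episode above 0.02 m).
It also fails if it takes over 64 s, if anything falls off the work surface, if the arm or the gripper's body presses on something with over 40 N, if the wrist force passes 120 N, or if a joint passes its speed limit or range.

### The arm

A 7-joint arm with a two-finger parallel gripper is mounted at the origin on the work surface. World frame = base frame: x ahead of the robot, y to its left, z up, the work surface at z = 0. Lengths are in m, angles in rad, forces in N, time in s.
With the tool pointing down it reaches from about 0.425 to 0.875 m from the base axis. Payload 4.7 kg.
Tool frame: the origin (TCP) lies midway between the tips of the shut fingers; the grasp point (between the pads) lies 19 mm behind it (bot.hold_point_z is the distance from the TCP to the grasp point, in m); x points along the fingers, y is the direction in which the jaws open and shut, and the axes are right-handed (so a half turn about x gives the same grasp; the last joint's range is limited). The gripper opens to 85 mm and grips with 20 to 120 N. Pads are 22 mm wide; open, the fingers measure 114 mm over their backs; the gripper's body (76 mm by 85 mm) begins 54 mm behind the grasp point. The pads swing forward as they close: fully open they stand 13 mm farther back than shut.
Start: joints at [-1.179, 0.321, -0.07, 1.45, 0.023, 1.371, -0.057], TCP at [0.24, 0.604, 0.231] pointing down, gripper open.
Joint ranges: [-2.86, 2.86], [-0.3, 2.09], [-1.38, 1.24], [0.06, 2.45], [-1.56, 4.7], [0.09, 2.05], [-2.69, 2.69]. Speed limits (rad/s): [2.57, 2.57, 3.14, 3.14, 3.14, 3.14, 3.14].

### API

Orientations are given as a rotation vector (axis times angle).
In Python, from workcell import bot gives the robot as it stands.
- The arm moves only by the tool move_arm, never from a script. Its argument "plan" is a list that holds one entry, the list of rows, each a list of 5 numbers: the finger opening in cm, from 0 to 8.54, then the shift along the tool's x, y, z in cm, then the turn about the tool's x in degrees. A call has 1 to 20 rows; each row is the pose to reach, as a shift and turn from the pose commanded when the call began, along the tool's axes at that moment; what a row does not reach only later rows make up. A row lasts 1/8 s, in which the tool goes at most 62.5 mm and 10.7 degrees, less where a joint would pass 70% of its speed; a pose out of reach is approached as far as the arm can. A call with a gripper value outside its range is refused whole. The fingers move at their own pace and stop on an object; "force" is the grip in N (left out, the last holds). Time passes only in rows, so rows that repeat a pose let the fingers close. It gives the time, the measured TCP pose, the force and the opening at its end, in the units of the state.
- bot.sense(): the state, without advancing time (a new reading comes with each control period).
- bot.get_image(name): name is "scene" or "side" or "wrist"; returns the picture (420x560x3 uint8, blue, green, red); there is no depth.
- bot.camera_info(name): a dict with "fx", "fy", "cx", "cy" (pixels), "D" ([k1, k2, p1, p2, k3] as OpenCV has them; the pictures are not rectified), "position" and "rotation" of the camera in the world; the wrist camera has in their place "T_tool_cam" (4x4, takes a point from camera to tool coordinates, whose origin is the TCP and whose axes are the tool frame's). Camera axes: x right, y up, looking along -z (the intrinsics and any distortion apply to the point x, -y, -z); pixel columns grow to the right and rows downward; lengths in m; the calibration is good to about 2 mm. A picture is of the moment at which its call begins: read the wrist's pose just before it. camera_info takes no time and is no camera call.
- bot.finish_job(): hands the job in, once; it reports no verdict.
Trained networks look in the newest picture that a camera, given by its name, has taken for a name from the list of things; names that differ only in an ending like _2 or _b are one class to them, and where a whole thing is asked for, a point or a joint stands for the part that bears it (a point fixed in the world has none). Each returns a list of dicts, best first, with "score" (0 to 1); they miss things now and then, are a little off and sometimes report something else, mostly with a low value. They report only what shows in the picture. A call takes as long as a camera call. They do not tell look-alikes from the thing itself.
- bot.boxes_of(camera, label): "uv" ([column, row] in pixels, amid what is visible of it).
- bot.regions_of(camera, label): "region" (420x560 bool, what is visible of it) and "uv" ([column, row] in pixels, amid what is visible of it).
The state is a dict: "time": time; "joints": joint angles; "joint_velocities": joint speeds; "joint_torque": joint torques, N m; "ee_pos": TCP position; "eef_rot": TCP orientation; "contact_force": force on the tool from outside, world axes, zero at the start; "torque": the same for the moment, N m; "opening": finger opening in m.
Only numpy, scipy, OpenCV 4.12 (cv2) and the standard library are available. Lean on these libraries where they do the work, as an engineer would, in place of code of your own. Each camera call takes 0.05 s, during which the arm holds its last target.

## Working session

There is one attempt and no reset: what is moved stays moved. The work goes in short steps, Python scripts to look and compute and a tool call to move; the robot and the scene stay as the last step left them, time stands still between calls to the robot, and variables do not carry over. Pictures are saved under pics/ and viewed, and the job is handed in when it is done.

Besides the shell and the picture viewer there is one more tool, called after "Request:" in YAML: its name, and indented under it one key for each argument. move_arm: Moves the arm, as the interface text tells. Its arguments: {"type":"object","properties":{"plan":{"type":"array"},"force":{"type":"number"}},"required":["plan"]}

```bash
ls; mkdir -p pics
python3 - <<'E'
from workcell import bot
import cv2
s=bot.sense(); print({k:s[k] for k in('time','ee_pos','eef_rot','opening','contact_force')})
for n in('scene','side','wrist'):
    cv2.imwrite(f'pics/{n}0.png',bot.get_image(n)); print(n,bot.camera_info(n))
E
```

```text
pics
{'time': 0.0, 'ee_pos': array([0.23960126, 0.60363342, 0.23020612]), 'eef_rot': array([ 0.29487772,  1.55068283, -0.29793638]), 'opening': 0.08532935098164628, 'contact_force': array([-0.30459351,  0.09096784, -0.27785972])}
scene {'fx': 522.0325516724115, 'fy': 522.0325516724115, 'cx': 273.0314307079331, 'cy': 208.79095029691672, 'D': array([0.03773752, 0.        , 0.        , 0.        , 0.        ]), 'position': array([1.02040912, 0.87897776, 1.15048558]), 'rotation': array([0.29063781, 0.99233908, 2.4400553 ])}
side {'fx': 456.8568702565062, 'fy': 456.8568702565062, 'cx': 278.36982492766134, 'cy': 209.53919393777284, 'D': array([-0.02337393,  0.        ,  0.        ,  0.        ,  0.        ]), 'position': array([ 0.22926676, -0.66734766,  0.98243089]), 'rotation': array([ 0.6714926 , -0.13571902, -0.35551462])}
wrist {'fx': 326.1747390783098, 'fy': 326.1747390783098, 'cx': 277.2121598419375, 'cy': 210.02280819105707, 'D': array([-0.02337762,  0.        ,  0.        ,  0.        ,  0.        ]), 'T_tool_cam': array([[-2.54929527e-04,  2.78631479e-01, -9.60398060e-01,
        -1.42682706e-01],
       [ 9.99999968e-01,  7.21682784e-05, -2.44503997e-04,
        -8.71956336e-04],
       [ 1.18376412e-06, -9.60398091e-01, -2.78631488e-01,
        -7.09988419e-02],
       [ 0.00000000e+00,  0.00000000e+00,  0.00000000e+00,
         1.00000000e+00]])}
```

View pics/scene0.png

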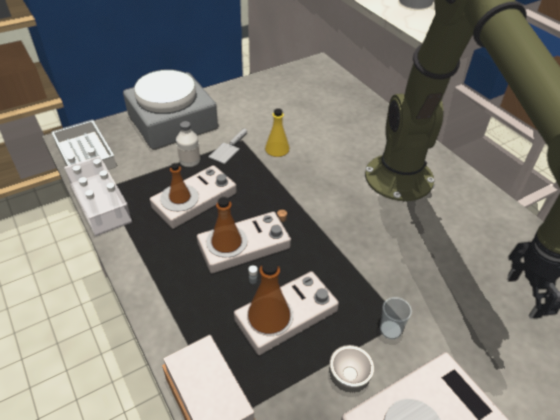

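View pics/side0.png

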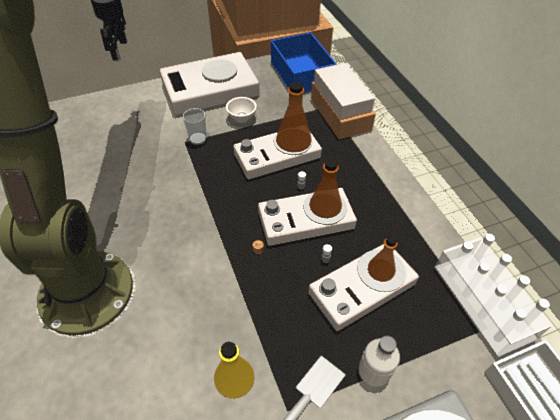

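View pics/wrist0.png

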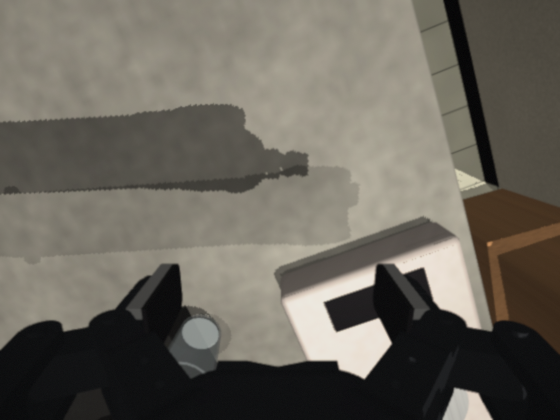

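Scene: amber flasks at (178,187), (225,228) and (268,300). In the side view they are at (385,260), (326,190) and (295,120). The yellow one is the look-alike and is not meant. Next I'll find the switch tops and check the flask sizes.

```bash
cat > h.py <<'E'
import numpy as np,cv2
from scipy.spatial.transform import Rotation as R
from workcell import bot
def ray(cam,uv):
    c=bot.camera_info(cam);K=np.array([[c['fx'],0,c['cx']],[0,c['fy'],c['cy']],[0,0,1]])
    p=cv2.undistortPoints(np.array([[uv]],float),K,c['D'])[0,0]
    d=np.array([p[0],-p[1],-1.])
    if cam=='wrist':
        s=bot.sense();T=c['T_tool_cam'];Rt=R.from_rotvec(s['eef_rot']).as_matrix()
        return s['ee_pos']+Rt@T[:3,3],Rt@T[:3,:3]@d
    rot=c['rotation']; Rm=R.from_rotvec(rot).as_matrix()
    return c['position'],Rm@d
def onz(cam,uv,z):
    o,d=ray(cam,uv);return o+d*(z-o[2])/d[2]
E
python3 - <<'E'
from h import *
np.set_printoptions(precision=4,suppress=True)
for cam in('scene','side'):
    im=bot.get_image(cam)
    for l,z in(('switch_small_top',.07),('switch_middle_top',.07),('switch_large_top',.07),('flask_small_mid',.106),('flask_middle_mid',.123),('flask_large_mid',.141),('stirrer_small',.05),('stopper',.012),('vial_left',.03)):
        print(cam,l)
        for r in bot.regions_of(cam,l)[:6]:
            ys,xs=np.where(r['region'])
            print('  ',round(r['score'],2),np.round(r['uv'],1),xs.min(),xs.max(),ys.min(),ys.max(),onz(cam,r['uv'],z))
    h,w=(130,0)
    a=im[130:350,130:360] if cam=='scene' else im[70:340,220:450]
    cv2.imwrite(f'pics/{cam}_crop.png',cv2.resize(a,None,fx=2.2,fy=2.2,interpolation=cv2.INTER_CUBIC))
E
```

```text
scene switch_small_top
   0.52 [221.2 177. ] 217 226 175 184 [ 0.533  -0.2227  0.07  ]
scene switch_middle_top
   0.52 [273.7 225.7] 271 280 225 235 [0.4976 0.0332 0.07  ]
   0.49 [273.6 234.5] 271 281 224 236 [0.5148 0.0614 0.07  ]
scene switch_large_top
   0.71 [320.9 297.2] 316 328 288 301 [0.5197 0.2994 0.07  ]
   0.63 [176.8 190.2] 168 189 163 203 [ 0.6744 -0.2361  0.07  ]
   0.21 [226.2 232.9] 211 242 196 252 [ 0.6253 -0.0096  0.07  ]
scene flask_small_mid
   0.6 [177.1 189.5] 168 189 163 203 [ 0.684  -0.2012  0.106 ]
   0.38 [196.6 197. ] 150 236 166 227 [ 0.6485 -0.1448  0.106 ]
scene flask_middle_mid
   0.84 [225.9 231.1] 210 241 197 252 [0.6424 0.0279 0.123 ]
   0.68 [278.2 141.1] 266 289 110 156 [ 0.3248 -0.2299  0.123 ]
scene flask_large_mid
   0.73 [269.1 305.9] 247 290 259 334 [0.6688 0.2975 0.141 ]
   0.46 [299.8 310.6] 234 338 272 354 [0.6149 0.3435 0.141 ]
scene stirrer_small
   0.71 [198.7 195.8] 152 236 167 227 [ 0.6209 -0.2012  0.05  ]
scene stopper
   0.57 [282.8 214.3] 278 286 210 220 [ 0.4217 -0.0387  0.012 ]
scene vial_left
   0.63 [252.8 276.4] 248 257 266 28
[... 258 characters left out ...]
5327 -0.2265  0.07  ]
   0.35 [257.2 245. ] 253 263 240 253 [ 0.4187 -0.066   0.07  ]
side flask_small_mid
   0.68 [387.  264.7] 369 396 237 281 [ 0.6664 -0.2457  0.106 ]
side flask_middle_mid
   0.87 [327.1 194. ] 310 341 159 217 [ 0.6223 -0.0184  0.123 ]
   0.58 [234.2 372.2] 214 253 343 397 [ 0.2692 -0.3587  0.123 ]
   0.52 [353.6 286.5] 310 416 246 330 [ 0.5635 -0.276   0.123 ]
side flask_large_mid
   0.78 [292.2 124.7] 276 312 81 151 [0.6325 0.2355 0.141 ]
   0.18 [238.7 105.2] 227 255 97 122 [0.5199 0.3705 0.141 ]
side stirrer_small
   0.66 [355.4 288.9] 308 418 246 330 [ 0.5929 -0.2499  0.05  ]
side stopper
   0.45 [256.8 244.1] 252 263 241 253 [ 0.4307 -0.0248  0.012 ]
side vial_left
```

Run:
```python
from h import *
a=cv2.imread('pics/side0.png');b=cv2.imread('pics/scene0.png')
def c(im,u,v,n=50):return cv2.resize(im[v-n:v+n,u-n:u+n],(390,390),interpolation=cv2.INTER_CUBIC)
cv2.imwrite('pics/z1.png',np.hstack([c(a,257,150),c(b,310,295)]))
cv2.imwrite('pics/z2.png',np.hstack([c(a,285,210),c(a,335,285)]))
print(onz('side',(246,145),.07))
```

```text
[0.50690182 0.27666055 0.07      ]
```

View pics/z1.png

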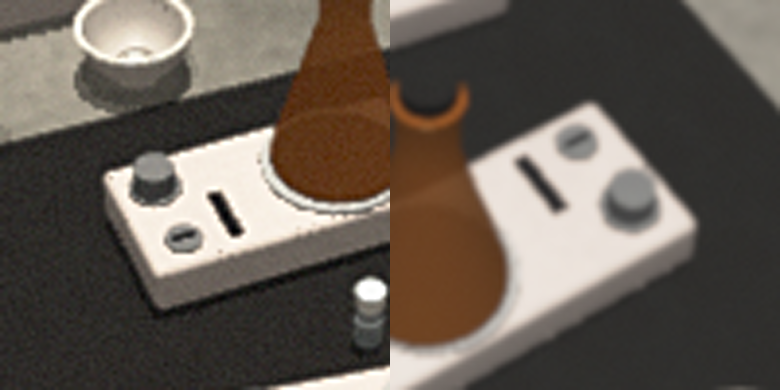

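View pics/z2.png

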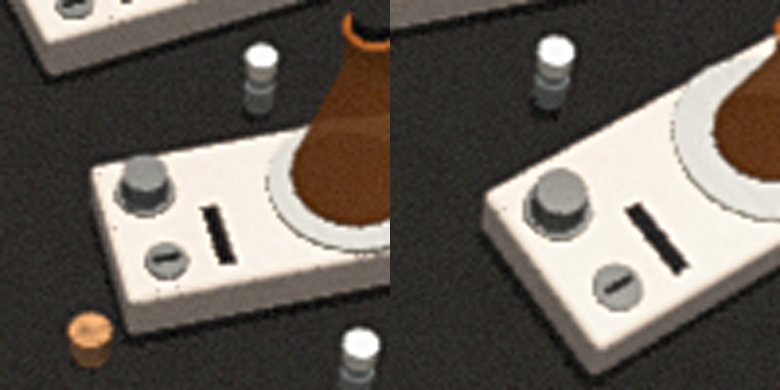

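View pics/side_crop.png

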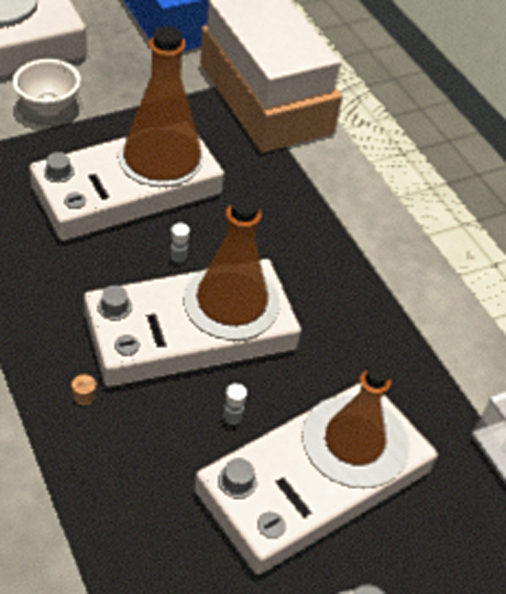

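Run:
```python
from h import *
b=cv2.imread('pics/scene0.png')
def c(im,u,v,n=30):return cv2.resize(im[v-n:v+n,u-n:u+n],(390,390),interpolation=cv2.INTER_CUBIC)
cv2.imwrite('pics/z3.png',np.hstack([c(b,275,230),c(b,221,180)]))
for n,cam,uv in(('L','side',(246.5,141.3)),('L','scene',(322.8,293.2)),('M','side',(272.2,203.1)),('S','side',(328.6,282.2))): print(n,cam,onz(cam,uv,.07))
```

```text
L side [0.51334865 0.29105721 0.07      ]
L scene [0.50880545 0.29187748 0.07      ]
M side [0.49959079 0.04426948 0.07      ]
S side [ 0.53592908 -0.22130451  0.07      ]
```

View pics/z3.png

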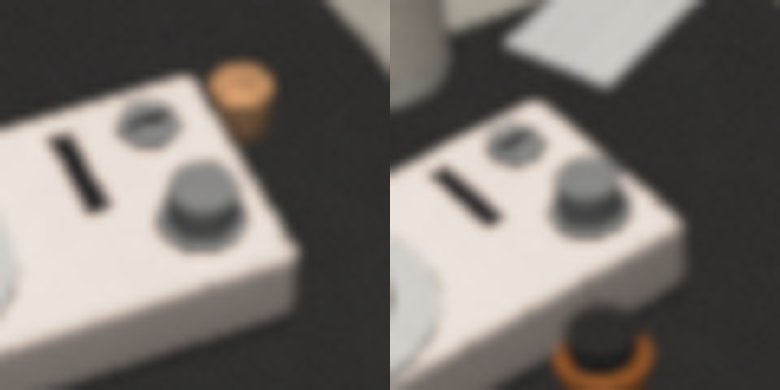

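Run:
```python
from h import *
np.set_printoptions(precision=4,suppress=True)
s=bot.sense();Rt=R.from_rotvec(s['eef_rot']).as_matrix();print(Rt)
print('M',onz('scene',(276.2,228.8),.07),'S',onz('scene',(221.3,177.7),.07))
S=np.array([.535,-.222,.16])
for n,p in(('L',[.511,.291,.2]),('M',[.498,.043,.2]),('S',[.535,-.222,.2])):
    print(n,np.round(Rt.T@(np.array(p)-s['ee_pos'])*100,2))
```

```text
[[ 0.0001  0.3688  0.9295]
 [ 0.0001  0.9295 -0.3688]
 [-1.      0.0001  0.    ]]
M [0.4976 0.0468 0.07  ] S [ 0.5342 -0.2196  0.07  ]
L [  3.13 -19.11  36.76]
M [  3.13 -42.64  44.7 ]
S [  3.13 -65.9   57.91]
```

Request:
move_arm:
  plan:
    - [[0, 0, -8, 7.5, 0], [0, 0, -16, 15, 0], [0, 0, -24, 22.5, 0], [0, 0, -32, 30, 0], [0, 0, -38, 36, 0], [0, 0, -45, 42.5, 0], [0, 0, -45, 42.5, 0], [0, 0, -45, 42.5, 0], [0, 0, -45, 42.5, 0], [0, 0, -45, 42.5, 0], [0, 0, -45, 42.5, 0], [0, 0, -49, 45.5, 0], [0, 0, -53, 48.5, 0], [0, 0, -57, 51.5, 0], [0, 0, -61, 54.5, 0], [0, 0, -66, 58, 0], [0, 0, -66, 58, 0], [0, 0, -66, 58, 0], [0, 0, -66, 58, 0], [0, 0, -66, 58, 0]]

```text
time: 3.65
ee_pos: [0.5358, -0.2215, 0.2315]
eef_rot: [0.295, 1.55, -0.293]
contact_force: [-0.1, 0.1, 0.4]
opening: 0.0001
```

Run:
```python
from h import *
s=bot.sense();print(s['ee_pos'],s['eef_rot'],s['opening'],s['contact_force'],abs(s['joint_velocities']).max())
im=bot.get_image('wrist');cv2.imwrite('pics/w1.png',im)
for l in('switch_small_top','stirrer_small'):
  for r in bot.boxes_of('wrist',l):print(l,r['score'],r['uv'],onz('wrist',r['uv'],.07))
```

```text
[ 0.53578818 -0.22153107  0.23148691] [ 0.29530723  1.55023361 -0.29346615] 5.022501879356163e-05 [-0.11748426  0.09249156  0.40163974] 0.009602441804589523
switch_small_top 0.89 [272.6, 193.8] [ 0.5348504  -0.22731698  0.07      ]
stirrer_small 0.87 [278.1, 221.8] [ 0.5629715  -0.23306264  0.07      ]
```

View pics/w1.png

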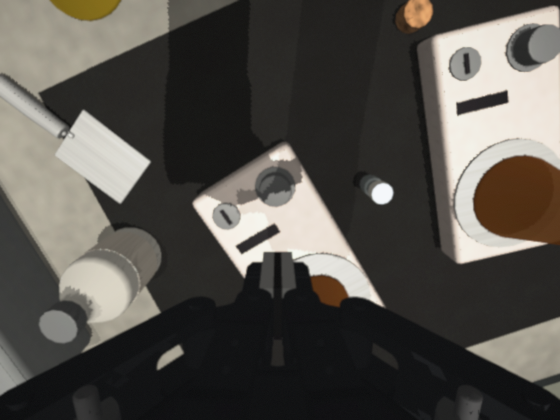

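Run:
```python
from h import *
im=cv2.imread('pics/w1.png')
g=cv2.convertScaleAbs(im[145:225,235:315],alpha=1.8,beta=10)
cv2.imwrite('pics/w1z.png',cv2.resize(g,(560,560),interpolation=cv2.INTER_CUBIC))
```

```text
(no output)
```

View pics/w1z.png

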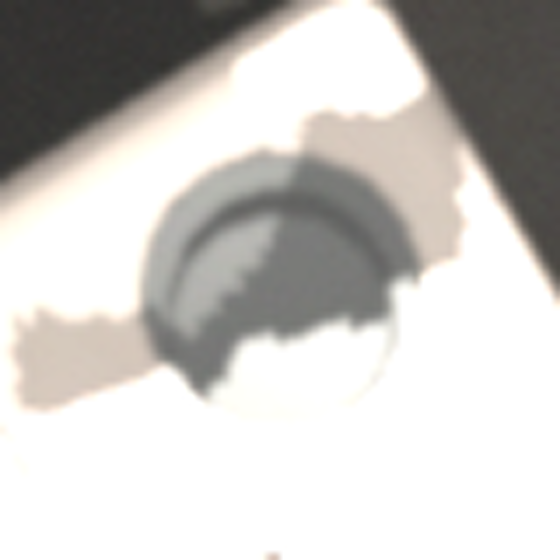

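Run:
```python
from h import *
s=bot.sense();Rt=R.from_rotvec(s['eef_rot']).as_matrix()
p=onz('wrist',(275.9,189.4),.07);print(p, onz('wrist',(275.9-15.7,189.4),.07)-onz('wrist',(275.9+15.7,189.4),.07))
q=np.array([(p[0]+.535)/2,(p[1]-.2205)/2,.085]);print(q,Rt.T@(q-s['ee_pos'])*100, Rt)
```

```text
[ 0.5319502 -0.2230779  0.07     ] [-0.01101991 -0.02784758  0.        ]
[ 0.5334751  -0.22178895  0.085     ] [14.65335975 -0.02743452 -0.22716573] [[ 5.82848492e-04  3.67743219e-01  9.29927194e-01]
 [ 5.46629656e-04  9.29927095e-01 -3.67743523e-01]
 [-9.99999681e-01  7.22664540e-04  3.40987256e-04]]
```

Request:
move_arm:
  plan:
    - [[0, 4, 0, -0.2, 0], [0, 8, 0, -0.2, 0], [0, 12, 0, -0.2, 0], [0, 14.5, 0, -0.2, 0], [0, 15.2, 0, -0.2, 0], [0, 15.6, 0, -0.2, 0], [0, 15.8, 0, -0.2, 0], [0, 16, 0, -0.2, 0], [0, 16.2, 0, -0.2, 0], [0, 16.4, 0, -0.2, 0], [0, 16.6, 0, -0.2, 0], [0, 16.8, 0, -0.2, 0], [0, 17, 0, -0.2, 0], [0, 17.2, 0, -0.2, 0], [0, 17.3, 0, -0.2, 0], [0, 17.4, 0, -0.2, 0], [0, 17.4, 0, -0.2, 0], [0, 17.4, 0, -0.2, 0], [0, 17.4, 0, -0.2, 0]]

```text
time: 6.18
ee_pos: [0.534, -0.2226, 0.058]
eef_rot: [0.297, 1.55, -0.296]
contact_force: [-0.2, 0.2, 6.1]
opening: 0.0004
```

Request:
move_arm:
  plan:
    - [[0, -2, 0, 0, 0], [0, -8, 0, 0, 0], [0, -14, 0, 0, 0], [0, -17, 5, -3, 0], [0, -17, 10, -6, 0], [0, -17, 15, -9, 0], [0, -17, 20, -11, 0], [0, -17, 23.6, -13.2, 0], [0, -17, 23.6, -13.2, 0], [0, -17, 23.6, -13.2, 0], [0, -17, 23.6, -13.2, 0]]

```text
time: 7.55
ee_pos: [0.4981, 0.0437, 0.2276]
eef_rot: [0.299, 1.55, -0.299]
contact_force: [0.4, -0.5, 0.3]
opening: 0.0
```

Run:
```python
from h import *
s=bot.sense();print(s['ee_pos'],s['eef_rot'],s['contact_force'],abs(s['joint_velocities']).max())
im=bot.get_image('wrist');cv2.imwrite('pics/w2.png',im)
for r in bot.boxes_of('wrist','switch_middle_top'):print(r['score'],r['uv'],onz('wrist',r['uv'],.07))
g=cv2.convertScaleAbs(im[145:225,235:315],alpha=1.5)
b=bot.get_image('side')[235:335,275:375]
cv2.imwrite('pics/w2z.png',np.hstack([cv2.resize(x,(400,400),interpolation=cv2.INTER_CUBIC) for x in(g,b)]))
```

```text
[0.49808432 0.04371796 0.2275512 ] [ 0.29850728  1.54984282 -0.29888721] [ 0.42941073 -0.52510199  0.25174222] 0.006045148109408848
0.57 [276.6, 193.1] [0.49707075 0.04307291 0.07      ]
```

View pics/w2.png

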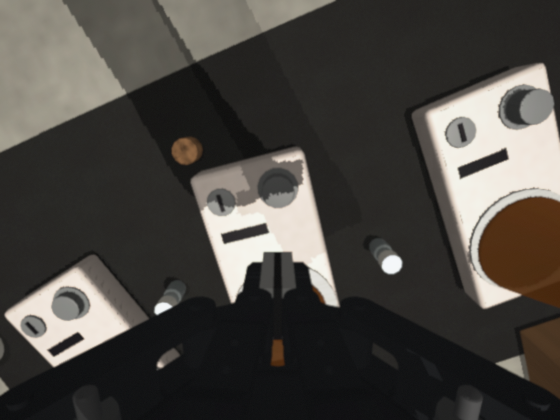

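View pics/w2z.png

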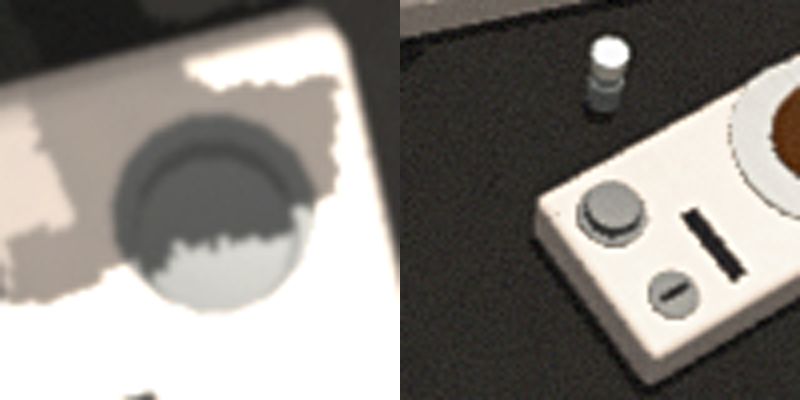

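The small switch is clearly in: its cap sits low in the right crop. The middle switch is at about (278.5,190.5), right under the tool.

Request:
move_arm:
  plan:
    - [[0, 4, 0.1, -0.2, 0], [0, 8, 0.1, -0.2, 0], [0, 12, 0.1, -0.2, 0], [0, 14.3, 0.1, -0.2, 0], [0, 15, 0.1, -0.2, 0], [0, 15.3, 0.1, -0.2, 0], [0, 15.5, 0.1, -0.2, 0], [0, 15.7, 0.1, -0.2, 0], [0, 15.9, 0.1, -0.2, 0], [0, 16.1, 0.1, -0.2, 0], [0, 16.3, 0.1, -0.2, 0], [0, 16.5, 0.1, -0.2, 0], [0, 16.7, 0.1, -0.2, 0], [0, 16.9, 0.1, -0.2, 0], [0, 17, 0.1, -0.2, 0], [0, 17.1, 0.1, -0.2, 0], [0, 17.1, 0.1, -0.2, 0], [0, 17.1, 0.1, -0.2, 0], [0, 17.1, 0.1, -0.2, 0]]

```text
time: 10.07
ee_pos: [0.4969, 0.0474, 0.057]
eef_rot: [0.297, 1.55, -0.296]
contact_force: [-0.5, 1.1, 9.1]
opening: 0.0001
```

Request:
move_arm:
  plan:
    - [[0, -2, 0, 0, 0], [0, -8, 0, 0, 0], [0, -14, 0, 0, 0], [0, -17, 5, -2, 0], [0, -17, 10, -4, 0], [0, -17, 15, -6, 0], [0, -17, 20, -7, 0], [0, -17, 23.1, -7.7, 0], [0, -17, 23.1, -7.7, 0], [0, -17, 23.1, -7.7, 0], [0, -17, 23.1, -7.7, 0]]

```text
time: 11.45
ee_pos: [0.5104, 0.2885, 0.2263]
eef_rot: [0.298, 1.55, -0.299]
contact_force: [-1.0, -0.4, -0.6]
opening: 0.0002
```

Run:
```python
from h import *
s=bot.sense();print(s['ee_pos'],s['eef_rot'],s['contact_force'],abs(s['joint_velocities']).max())
im=bot.get_image('wrist');cv2.imwrite('pics/w3.png',im)
for r in bot.boxes_of('wrist','switch_large_top'):print(r['score'],r['uv'],onz('wrist',r['uv'],.07))
g=cv2.convertScaleAbs(im[145:225,235:315],alpha=1.5)
b=bot.get_image('side')[160:260,225:325]
cv2.imwrite('pics/w3z.png',np.hstack([cv2.resize(x,(400,400),interpolation=cv2.INTER_CUBIC) for x in(g,b)]))
```

```text
[0.51036433 0.28851705 0.22628818] [ 0.29789437  1.55022572 -0.29862137] [-0.97955376 -0.37878631 -0.5885587 ] 0.004792191993611582
0.84 [282.5, 192.5] [0.51067906 0.29343836 0.07      ]
```

View pics/w3.png

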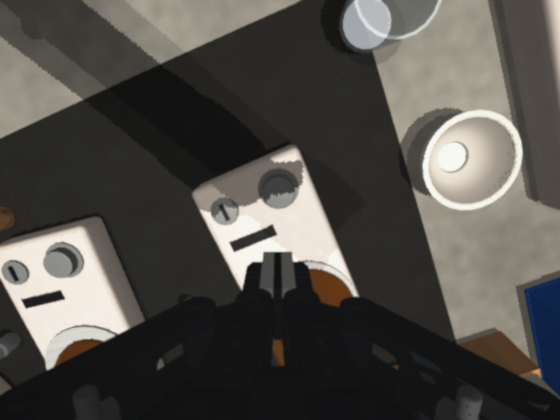

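View pics/w3z.png

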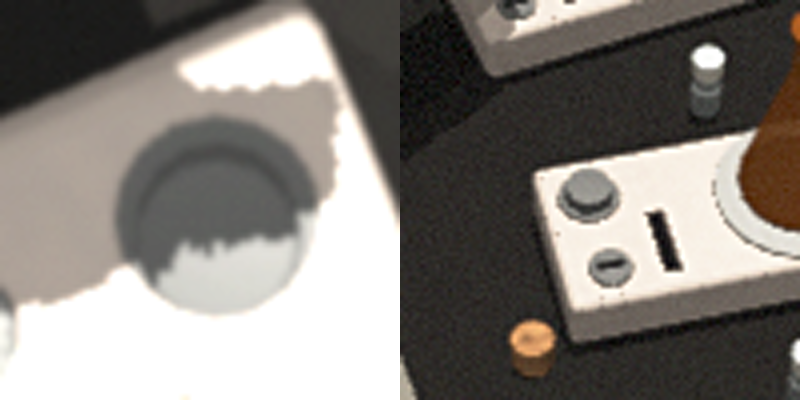

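The middle switch is in. The large switch's top is at about (279,191), again under the tool, at roughly (0.510, 0.291).

Request:
move_arm:
  plan:
    - [[0, 4, 0.1, -0.2, 0], [0, 8, 0.1, -0.2, 0], [0, 12, 0.1, -0.2, 0], [0, 14.2, 0.1, -0.2, 0], [0, 14.9, 0.1, -0.2, 0], [0, 15.2, 0.1, -0.2, 0], [0, 15.4, 0.1, -0.2, 0], [0, 15.6, 0.1, -0.2, 0], [0, 15.8, 0.1, -0.2, 0], [0, 16, 0.1, -0.2, 0], [0, 16.2, 0.1, -0.2, 0], [0, 16.4, 0.1, -0.2, 0], [0, 16.6, 0.1, -0.2, 0], [0, 16.8, 0.1, -0.2, 0], [0, 16.9, 0.1, -0.2, 0], [0, 17, 0.1, -0.2, 0], [0, 17, 0.1, -0.2, 0], [0, 17, 0.1, -0.2, 0], [0, 17, 0.1, -0.2, 0]]

```text
time: 13.98
ee_pos: [0.5089, 0.2923, 0.0573]
eef_rot: [0.297, 1.55, -0.296]
contact_force: [-1.4, -0.6, 7.9]
opening: -0.0002
```

Request:
move_arm:
  plan:
    - [[0, -2, 0, 0, 0], [0, -8, 0, 0, 0], [0, -14, 0, 0, 0], [0, -17, 0, 0, 0], [0, -17, 0, 0, 0], [0, -17, 0, 0, 0], [0, -17, 0, 0, 0]]

```text
time: 14.85
ee_pos: [0.5077, 0.2915, 0.2247]
eef_rot: [0.295, 1.552, -0.298]
contact_force: [0.1, -0.2, -0.3]
opening: 0.0003
```

Run:
```python
from h import *
s=bot.sense();print(s['ee_pos'],s['contact_force'])
b=bot.get_image('side');cv2.imwrite('pics/s4.png',cv2.resize(b,(800,600)))
a=cv2.imread('pics/side0.png')
c=[cv2.resize(x[100:200,220:320],(400,400),interpolation=cv2.INTER_CUBIC) for x in(b,a)]
cv2.imwrite('pics/s4z.png',np.hstack(c))
d=cv2.absdiff(a,b).max(2);cv2.imwrite('pics/d4.png',cv2.convertScaleAbs(d,alpha=3))
```

```text
[0.50769851 0.29152003 0.22469413] [ 0.1214525  -0.20977581 -0.32470694]
```

View pics/s4z.png

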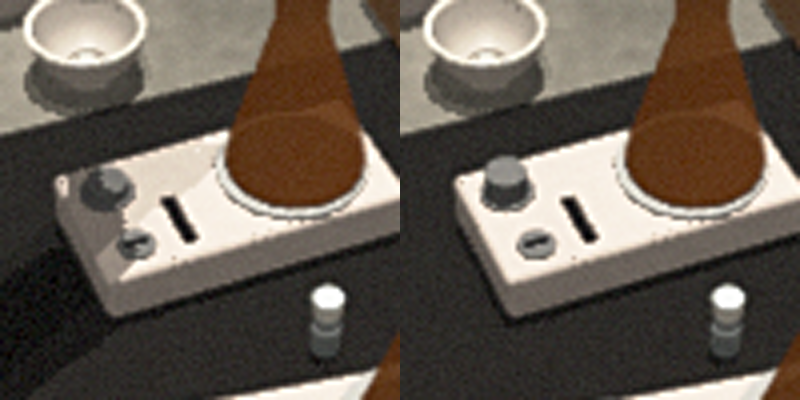

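View pics/s4.png

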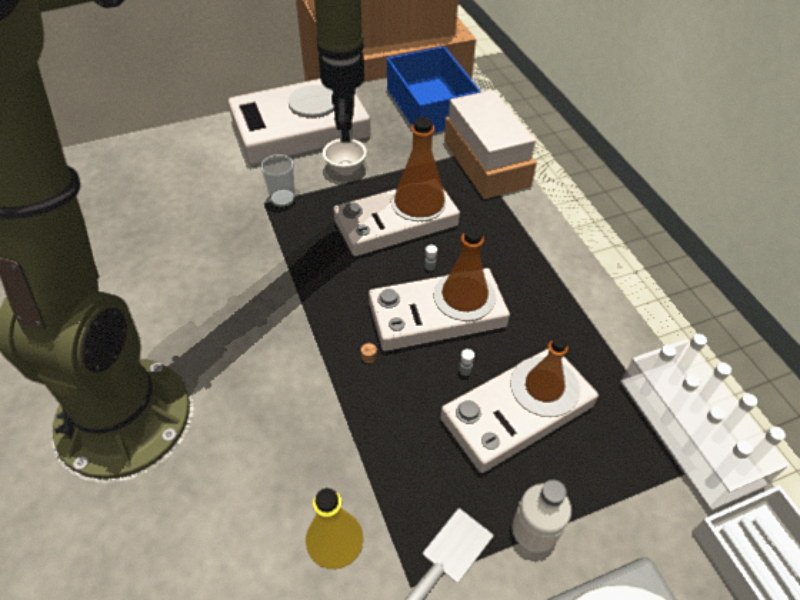

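View pics/d4.png

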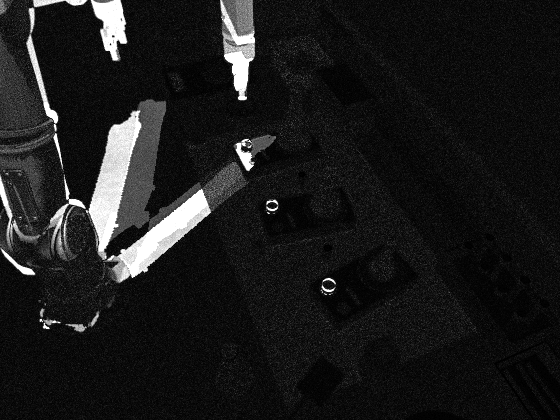

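All three caps are low. The difference image shows changes only at the arm, its shadow and the three switches, so nothing else moved.

```bash
python3 -c "
from workcell import bot
print(bot.finish_job(), bot.sense()['time'])"
```

```text
the job is handed in; nothing more can be done
the job is handed in; nothing more can be done
```

I pressed the three stirrer switches in order (small, middle, large) with the shut fingertips, raised the arm clear and handed the job in about 15 s into the 64 s limit.

- **Presses:** Each press went down to 57–58 mm above the table. The readings were about 6, 9 and 8 N, above the 2.5 N slide friction and well under the 25 N limit.
- **Last checks:** Side pictures showed all three caps low. Compared with the first side picture, only the arm, its shadow and the three switches had changed. The flasks and other loose things in view looked unmoved, and the tool read almost no force (0.4 N) at hand-in.
- **Limits of the checks:** The joint values themselves could not be read, so "fully in" rests on the pressed height, the force and the pictures.
- **Detector error:** The network also reported the small flask's switch as the large one in the side view. I took the large switch's position from the enlarged pictures instead, where the side and scene views agreed to about 5 mm.

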